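# Open the gear well of the turning stage

### The arm

A 7-joint arm with a two-finger parallel gripper is mounted at the origin on the work surface. World frame = base frame: x ahead of the robot, y to its left, z up, the work surface at z = 0. Lengths are in m, angles in rad, forces in N, time in s.
With the tool pointing down it reaches from about 0.4 to 0.9 m from the base axis. Payload 5.5 kg.
Tool frame: the origin (TCP) lies at the very end of the fingers, on their centre line; the grasp point (between the pads) lies 19 mm behind it; z points along the fingers, y is the line along which they close (so a half turn about z gives the same grasp; the last joint's range is limited). The gripper opens to 92 mm and grips with 3 to 60 N. Pads are 19 mm wide; open, the fingers measure 130 mm over their backs; the gripper's body (75 mm by 190 mm) begins 47 mm behind the grasp point.
Start: joints at [1.45, 0.501, -0.427, 1.55, 0.221, 1.138, -0.21], TCP at [0.243, -0.603, 0.227] pointing down, gripper open.
Joint ranges: [-2.88, 2.88], [-0.31, 2.03], [-1.54, 1.56], [0.2, 2.42], [-1.41, 4.55], [0.19, 2.02], [-2.57, 2.57]. Speed limits (rad/s): [2.57, 2.57, 3.14, 3.14, 3.14, 3.14, 3.14].

### API

Orientations are given as a unit quaternion [x, y, z, w].
In Python, from bench import env, optics, ticket gives the robot as it stands.
- The arm moves only by the tool drive_tool, never from a script. Its argument "commands" is text: rows parted by semicolons, each of 5 numbers parted by spaces: the closure, from -1 (fully open) to 1 (shut), so that 0 is half open, then the shift along the tool's x, y, z each as a share of 20 cm, from -1 to 1, then the turn about the tool's z as a share of 0.5 rad, from -1 to 1. In form: hand tx ty tz roll; .... A call has 1 to 8 rows; each row is the pose to reach, as a shift and turn from the pose commanded when the call began, along the tool's axes at that moment; what a row does not reach only later rows make up. A row lasts 1/12 s, in which the tool goes at most 41.7 mm and 7.16 degrees, less where a joint would pass 70% of its speed; a pose out of reach is approached as far as the arm can. A call with a number of a shift or a turn outside -1 to 1 is refused whole. A call with a gripper value outside its range is refused whole. The fingers move at their own pace and stop on an object; "squeeze" is the grip in N (left out, the last holds). Time passes only in rows, so rows that repeat a pose let the fingers close. It gives the time, the measured TCP pose, the force, the opening and the grip force at its end, in the units of the state.
- env.state(): the state, without advancing time (a new reading comes with each control period).
- optics.capture(name): name is "side" or "top"; returns a dict with "image" (384x512x3 uint8, blue, green, red), "vertical_fov" (degrees; the focal length in pixels is half the picture's height over the tangent of half this angle, whatever the lens; pixels are square), "cx", "cy" (the principal point, pixels), "cam_to_world" (4x4, takes a point from camera to world coordinates). Camera axes: x right, y up, looking along -z (the intrinsics and any distortion apply to the point x, -y, -z); pixel columns grow to the right and rows downward; lengths in m; the calibration is good to about 2 mm. A picture is of the moment at which its call begins. There is no depth.
- ticket.sign_off(): hands the job in; it is judged then, once.
The state is a dict: "time_s": time; "q": joint angles; "joint_velocities": joint speeds; "tau": joint torques, N m; "tool_pos": TCP position; "ee_rot": TCP orientation; "wrist_force": force on the tool from outside, world axes, zero at the start; "wrist_torque": the same for the moment, N m; "finger_gap": finger opening in m; "grip_force": force on a finger pad.
Only numpy, scipy, OpenCV 4.12 (cv2) and the standard library are available. Lean on these libraries where they do the work, as an engineer would, in place of code of your own. Each camera call takes 0.05 s, during which the arm holds its last target. There are 200 camera calls.

### The job

The gears of the turning stage need to be got at for oiling. Press the snap tab in front of the gear cover fully in, then push the released cover along its runners off its seat until the gear well is completely open, and leave the cover lying flat on the ledge. Only press and push with the fingers: do not lift anything, and leave the crank, the stone on the turntable, the jar, the scoop and the loupe as they are.

Things in the scene. Friction and masses are not known exactly. Their poses are not given: they have to be found in the camera images.
- stage: Turning stage, a dark steel block 60 mm high, fixed on the desk. Origin on the desk, z up, +x is the way the cover slides open, along y = 0. Spans x -115 to +100, y -50 to +140 mm. Two level runners (top 60 mm above the desk, |y| 26 to 37 mm) run from the seat to the ledge's end, with guide walls outside them at |y| = 37.5 mm, 6.5 mm high.
- well (a point): Centre of the cover's seat over the gear well, a pit x -100 to -30, |y| < 26 mm, at runner height (stage x -65, z 60 mm). Fixed lips over the seat (x -105 to -35) hold down the cover's flange, so it can only slide; 58 mm free between them, tops 70.5 mm above the desk. Low back stops (7 mm high, |y| 29 to 40 mm) stand behind the cover.
- ledge (a point): Point on the ledge at runner height (stage x +20, z 60 mm). The opened cover comes to lie on the ledge (x -30 to +75 mm). Between the runners the ledge is sunk to 52 mm above the desk. A low end stop, 7 mm above the runners, closes it at x = +75.5 mm.
- tab (a joint): Travel of the snap tab in m: 0 = up, barring the cover; 0.010 = fully in, its end of travel. It yields to about 4 to 6 N pressed straight down and stays where it is pressed. From about 0.008 on it is flush with the runners or below them, so the cover can slide over it; fully in its top is 2 mm below the runners.
- tab_press (a point): Where to press on top of the snap tab, straight down; moves with it. The tab is a steel block 46 mm (stage x -23.5 to +22.5) by 24 mm (|y| < 12), on the ledge right in front of the cover, its top 68 mm above the desk when up (8 mm above the runners). This point: stage x +9, y 0, 34 mm from the cover's front edge.
- cover: Loose brass gear cover, about 0.28 kg: flange 80 (x) by 72 (y) by 5 mm with a raised hood 68 by 48 mm, 28 mm high in all. Origin at the centre of its underside, axes as the stage's. Seated: stage x -65, y 0, 60 mm above the desk. The well is completely open once the origin is past stage x +10 mm; against the end stop it is at about +35 mm.
- cover_push (a point): Centre of the hood's upright back face, where the cover is pushed in the stage's +x direction: 40 mm behind the cover's origin, 80 mm above the desk. The face is 48 mm wide, reaches up to 88 mm above the desk and is flush with the flange's back edge. Free air behind it; the stage block ends 10 mm behind it.
- turntable (a point): Centre of the top of the round brass turntable, 84 mm across, at stage x 0, y +92, 80 mm above the desk, carrying the stone.
- crank_grip (a point): Middle of the small handle on the brass crank wheel (52 mm across, centre at stage x +110, y +92, 36 mm above the desk, on the stage's +x end face). To be left alone.
- stone_center (a point): Centre of the red jasper sample stone, 34 mm across and 17 mm high, standing on the turntable. To be left alone.
- jar_center (a point): Centre of the amber glass stone jar, 60 mm across and 85 mm high, on the desk. To be left alone.
- scoop_center (a point): Middle of the pewter scoop, about 120 mm long and 16 mm high, on the desk. To be left alone.
- loupe_center (a point): Middle of the steel loupe's round lens housing (32 mm across, 18 mm high, its case 47 mm to one side), on the desk. To be left alone.
Mind the look-alikes: they are no part of the job. There is more than one size of the cover; the job needs the largest.

How it is judged:
By the outcome, as a careful person would: the job done as asked, in the order asked, and still so for the second after the job is handed in, with the robot touching nothing.
It also fails if it takes over 40 s, if anything falls off the work surface, if the arm or the gripper's body presses on something with over 40 N, if the wrist force passes 120 N, or if a joint passes its speed limit or range.

## Working session

There is one attempt and no reset: what is moved stays moved. The work goes in short steps, Python scripts to look and compute and a tool call to move; the robot and the scene stay as the last step left them, time stands still between calls to the robot, and variables do not carry over. Pictures are saved under pics/ and viewed, at most 10 in all, crops included, and the job is handed in when it is done.

Besides the shell and the picture viewer there is one more tool, called after "Call:" by a JSON object that holds its "name" and its "arguments", one argument or row to a line. drive_tool: Moves the arm, as the interface text tells. Its arguments: {"type":"object","properties":{"commands":{"type":"string"},"squeeze":{"type":"number"}},"required":["commands"]}

```bash
mkdir -p pics
python3 - <<'E'
from bench import env, optics
import cv2,numpy as np
s=env.state(); print({k:np.round(s[k],3).tolist() for k in ["time_s","tool_pos","ee_rot","wrist_force","finger_gap"]})
for n in ["top","side"]:
    c=optics.capture(n); cv2.imwrite(f"pics/{n}0.png",c["image"]); cv2.imwrite(f"pics/{n}0x.png",cv2.resize(c["image"],(800,600),interpolation=cv2.INTER_CUBIC))
    print(n,{k:(np.round(v,4).tolist() if k!="image" else 0) for k,v in c.items()})
E
```

```text
{'time_s': 0.0, 'tool_pos': [0.243, -0.602, 0.226], 'ee_rot': [0.982, 0.191, -0.0, -0.001], 'wrist_force': [-0.387, -0.209, -0.076], 'finger_gap': 0.092}
top {'image': 0, 'vertical_fov': 44.3789, 'cx': 248.1438, 'cy': 192.0251, 'cam_to_world': [[0.0931, 0.9714, -0.2185, 0.3398], [-0.9957, 0.0906, -0.0214, 0.0829], [-0.001, 0.2195, 0.9756, 0.974], [0.0, 0.0, 0.0, 1.0]]}
side {'image': 0, 'vertical_fov': 55.2078, 'cx': 251.4068, 'cy': 189.7224, 'cam_to_world': [[0.8965, 0.2625, -0.3568, 0.264], [-0.4429, 0.5191, -0.731, -0.5009], [-0.0067, 0.8134, 0.5817, 0.5671], [0.0, 0.0, 0.0, 1.0]]}
```

View pics/top0x.png

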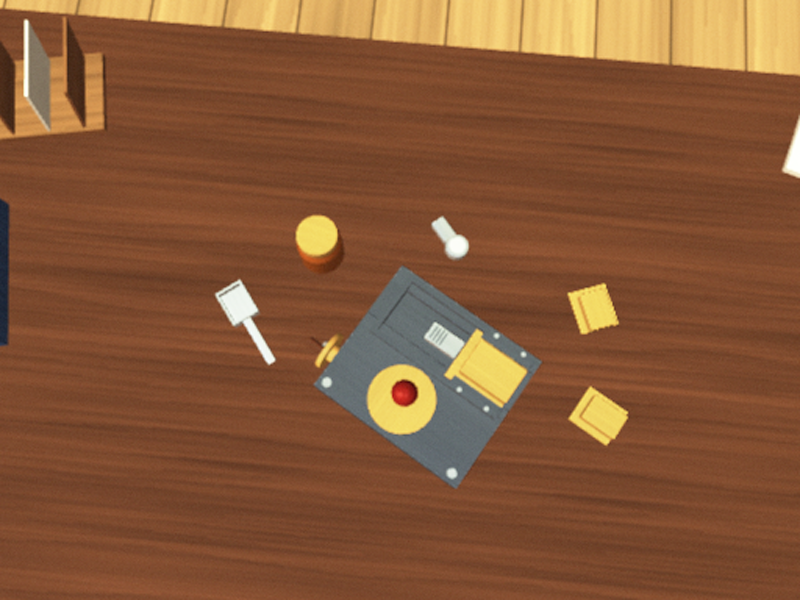

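View pics/side0x.png

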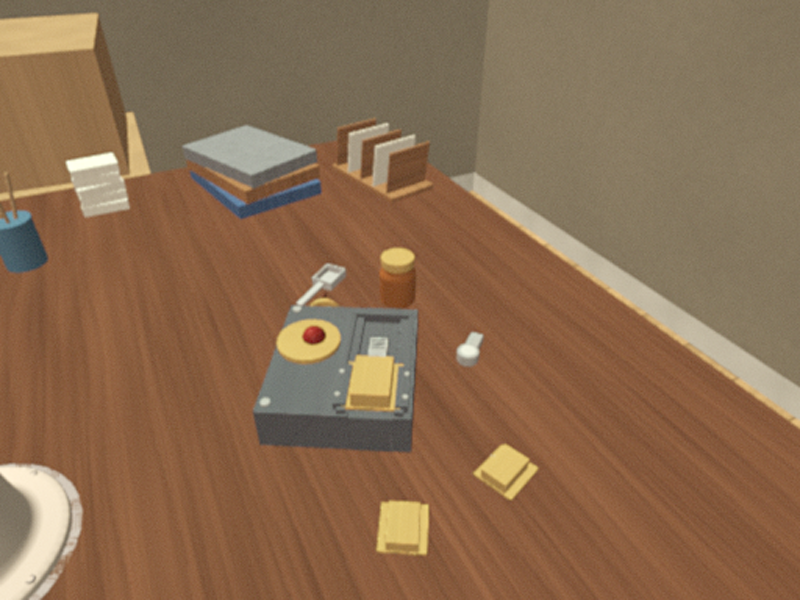

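The top view shows the stage with corners at about (403,267), (541,362), (458,488) and (315,383) in the 800 px picture. The seated cover is near (490,368) and the tab near (445,340). The side view agrees, and the two loose covers off the stage are decoys. Next I fit the stage pose.

```bash
cat > h.py <<'E'
import numpy as np
K={"top":(44.3789,248.1438,192.0251,[[0.0931,0.9714,-0.2185,0.3398],[-0.9957,0.0906,-0.0214,0.0829],[-0.001,0.2195,0.9756,0.974],[0,0,0,1]]),
"side":(55.2078,251.4068,189.7224,[[0.8965,0.2625,-0.3568,0.264],[-0.4429,0.5191,-0.731,-0.5009],[-0.0067,0.8134,0.5817,0.5671],[0,0,0,1]])}
def proj(n,P):
    f,cx,cy,T=K[n]; T=np.array(T); f=192/np.tan(np.radians(f/2))
    p=(np.atleast_2d(P)-T[:3,3])@T[:3,:3]
    return np.c_[cx-f*p[:,0]/p[:,2], cy+f*p[:,1]/p[:,2]]
def world(p,P):
    P=np.atleast_2d(P); c,s=np.cos(p[2]),np.sin(p[2])
    return np.c_[p[0]+c*P[:,0]-s*P[:,1],p[1]+s*P[:,0]+c*P[:,1],P[:,2]]
E
python3 - <<'E'
from h import *
from scipy.optimize import least_squares
P=np.array([[.1,-.05,.06],[-.115,-.05,.06],[-.115,.14,.06],[.1,.14,.06],[0,.092,.08]])
o={"top":np.array([[403,267],[541,362],[458,488],[315,383],[402,399]])*.64,
"side":np.array([[418,311],[411,412],[262,402],[287,308],[309,340]])*.64}
for ns in (["top"],["side"],["top","side"]):
    r=lambda p:np.concatenate([(proj(n,world(p,P))-o[n]).ravel() for n in ns])
    b=min((least_squares(r,[.5,0,a]) for a in np.arange(0,6.3,.7)),key=lambda b:b.cost)
    print(ns,b.x.round(4),np.degrees(b.x[2]).round(1),b.fun.reshape(-1,2).round(1).tolist())
p=b.x
for k,v in dict(tab=[.009,0,.068],push=[-.105,0,.08],pre=[-.16,0,.08]).items():
    w=world(p,v); print(k,w.round(4),[ (proj(n,w)/.64).round(0).tolist() for n in o])
E
```

```text
['top'] [0.499  0.0269 7.3239] 419.6 [[-0.1, -1.5], [1.3, -0.3], [-0.8, 0.6], [-0.6, 1.0], [0.3, -0.1]]
['side'] [0.5046 0.0359 1.0665] 61.1 [[-0.7, -3.5], [2.5, 1.1], [-4.0, 4.5], [2.0, -3.3], [0.5, -2.7]]
['top', 'side'] [0.5012 0.0296 1.0513] 60.2 [[-1.8, -2.4], [0.1, -2.2], [-1.1, -0.8], [-1.5, 0.7], [-0.6, -1.1], [-0.0, -1.4], [1.5, 4.3], [-5.5, 6.5], [2.3, -2.0], [0.1, -0.9]]
tab [[0.5057 0.0374 0.068 ]] [[[437.0, 334.0]], [[379.0, 343.0]]]
push [[ 0.4491 -0.0616  0.08  ]] [[[515.0, 385.0]], [[371.0, 399.0]]]
pre [[ 0.4218 -0.1093  0.08  ]] [[[554.0, 411.0]], [[366.0, 435.0]]]
```

Run:
```python
import cv2
for n,(x0,y0,x1,y1) in dict(top=(190,160,360,325),side=(155,180,285,295)).items():
    im=cv2.imread(f"pics/{n}0.png")[y0:y1,x0:x1]; s=min(800/(x1-x0),600/(y1-y0)); s=int(s*2)/2
    if n=="top": s=3.5
    cv2.imwrite(f"pics/{n}0c.png",cv2.resize(im,None,fx=s,fy=s,interpolation=cv2.INTER_CUBIC)); print(n,s)
```

```text
top 3.5
side 5.0
```

View pics/top0c.png

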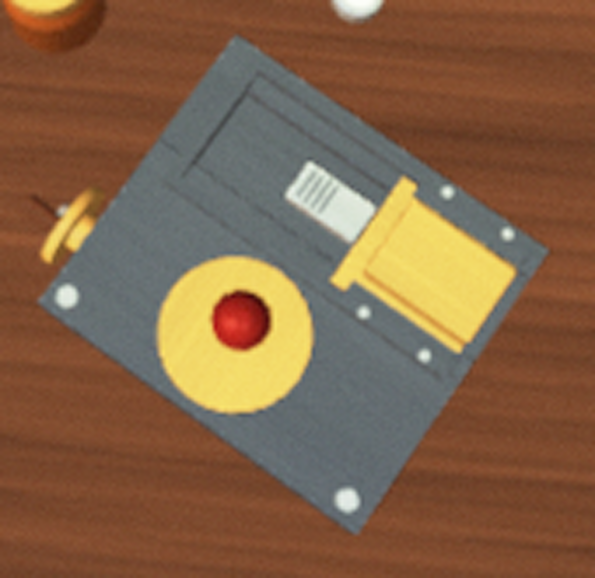

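View pics/side0c.png

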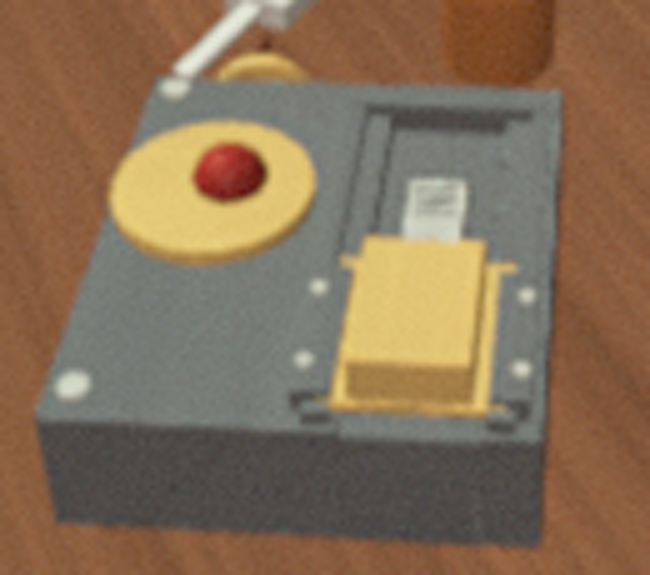

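The top crop (×3.5) puts the corners at (236,37), (548,249), (358,533) and (40,300), with the tab pads about (312,185). The side crop (×5) puts them at (560,90), (540,440), (40,420) and (157,80). I refit with a distortion term.

```bash
cat > fit.py <<'E'
from h import *
from scipy.optimize import least_squares
P=np.array([[.1,-.05,.06],[-.115,-.05,.06],[-.115,.14,.06],[.1,.14,.06],[0,.092,.08]])
o={"top":np.array([[236,37],[548,249],[358,533],[40,300],[236,334]])/3.5+[190,160],
"side":np.array([[560,90],[540,440],[40,420],[157,80],[213,187]])/5+[155,180]}
# + desk corners in side, hood back top corners both
def dist(n,uv,k):
    f,cx,cy,_=K[n]; f=192/np.tan(np.radians(f/2)); d=(uv-[cx,cy]); r2=(d**2).sum(1,keepdims=True)/f**2
    return [cx,cy]+d*(1+k*r2)
E
cat >> fit.py <<'E'
Pd=np.array([[-.115,-.05,0],[-.115,.14,0]]); od=np.array([[540,543],[58,522]])/5+[155,180]
def r(p,off=True):
    a=[dist(n,proj(n,world(p[:3],P)+(p[5:8] if n=="side" else 0)),p[3+i])-o[n] for i,n in enumerate(o)]
    a.append(dist("side",proj("side",world(p[:3],Pd)+p[5:8]),p[4])-od)
    return np.concatenate([np.vstack(a).ravel(), np.array(p[3:5])/.3, np.array(p[5:8])/.003])
E
python3 - <<'E'
from fit import *
b=least_squares(r,[.5,.03,1.05,0,0,0,0,0]); p=b.x
print(p.round(4),np.degrees(p[2])); print(b.fun[:24].reshape(-1,2).round(1).tolist())
for k,v in dict(tab=[.009,0,.068],push=[-.105,0,.08],pre=[-.16,0,.08]).items():
    w=world(p,v); print(k,w.round(4))
for h in ([.0225,.012,.068],[.0225,-.012,.068],[-.025,.036,.065],[-.025,-.036,.065],[-.105,-.024,.088],[-.105,.024,.088]):
    w=world(p,h); print(h,((dist("top",proj("top",w),p[3])-[190,160])*3.5).round(),((dist("side",proj("side",w+p[5:8]),p[4])-[155,180])*5).round())
E
```

```text
[ 4.9870e-01  2.7300e-02  1.0459e+00 -1.0120e-01 -1.3790e-01  6.0000e-04
  1.1000e-03 -4.0000e-04] 59.92785757247769
[[-0.1, -0.9], [0.2, -0.1], [-0.0, -0.2], [-0.4, 0.9], [0.1, 0.0], [0.2, 0.3], [0.5, 0.5], [-0.6, -0.7], [-0.5, -0.5], [-0.2, -0.3], [0.0, 0.9], [0.6, -0.3]]
tab [[0.5032 0.0351 0.068 ]]
push [[ 0.4461 -0.0635  0.08  ]]
pre [[ 0.4185 -0.1111  0.08  ]]
[0.0225, 0.012, 0.068] [[285. 195.]] [[410. 181.]]
[0.0225, -0.012, 0.068] [[310. 161.]] [[466. 183.]]
[-0.025, 0.036, 0.065] [[331. 280.]] [[340. 259.]]
[-0.025, -0.036, 0.065] [[403. 176.]] [[517. 266.]]
[-0.105, -0.024, 0.088] [[518. 270.]] [[473. 366.]]
[-0.105, 0.024, 0.088] [[469. 342.]] [[341. 360.]]
```

Call:
{"name": "drive_tool", "arguments": {
  "commands": "1 0.8 -0.82 0 0; 1 0.8 -0.82 0 0; 1 0.8 -0.82 0 0; 1 0.8 -0.82 0 0; 1 0.8 -0.82 0 0; 1 0.8 -0.82 0 0; 1 0.8 -0.82 0 0",
  "squeeze": 10
}}

```text
time_s: 0.68
tool_pos: [0.3332, -0.3848, 0.2268]
ee_rot: [0.981, 0.195, 0.0, -0.001]
wrist_force: [-0.3, -0.3, 0.4]
finger_gap: 0.05
grip_force: 0.0
```

Call:
{"name": "drive_tool", "arguments": {
  "commands": "1 0.8 -0.82 0 0; 1 0.8 -0.82 0 0; 1 0.8 -0.82 0 0; 1 0.8 -0.82 0 0; 1 0.8 -0.82 0 0; 1 0.8 -0.82 0 0; 1 0.8 -0.82 0 0"
}}

```text
time_s: 1.27
tool_pos: [0.4193, -0.1739, 0.2271]
ee_rot: [0.981, 0.195, 0.001, -0.0]
wrist_force: [0.6, 0.5, -0.3]
finger_gap: 0.0033
grip_force: 0.0
```

Call:
{"name": "drive_tool", "arguments": {
  "commands": "1 0.8 -0.82 0 -0.66; 1 0.8 -0.82 0 -0.66; 1 0.8 -0.82 0 -0.66; 1 0.8 -0.82 0 -0.66; 1 0.8 -0.82 0 -0.66; 1 0.8 -0.82 0 -0.66; 1 0.8 -0.82 0 -0.66; 1 0.8 -0.82 0 -0.66"
}}

```text
time_s: 1.93
tool_pos: [0.5044, 0.0334, 0.2263]
ee_rot: [0.937, 0.35, -0.0, -0.0]
wrist_force: [0.1, -1.0, 0.6]
finger_gap: 0.0006
grip_force: 0.0
```

Call:
{"name": "drive_tool", "arguments": {
  "commands": "1 0 0 0 -0.66; 1 0 0 0 -0.66; 1 0 0 0 -0.66; 1 0 0 0 -0.66"
}}

```text
time_s: 2.27
tool_pos: [0.5038, 0.0301, 0.2262]
ee_rot: [0.867, 0.498, -0.001, 0.0]
wrist_force: [-0.0, -0.2, -0.8]
finger_gap: 0.0003
grip_force: 0.0
```

Call:
{"name": "drive_tool", "arguments": {
  "commands": "1 0.02 -0.015 0.2 0; 1 0.02 -0.015 0.4 0; 1 0.02 -0.015 0.55 0; 1 0.02 -0.015 0.65 0; 1 0.02 -0.015 0.7 0; 1 0.02 -0.015 0.7 0; 1 0.02 -0.015 0.7 0"
}}

```text
time_s: 2.85
tool_pos: [0.5039, 0.0374, 0.087]
ee_rot: [0.867, 0.498, -0.0, 0.0]
wrist_force: [-0.2, -0.4, 0.3]
finger_gap: 0.0006
grip_force: 0.0
```

```bash
cat > look.py <<'E'
import sys,cv2,numpy as np
from bench import env,optics
n,tag=sys.argv[1:3]; x0,y0,x1,y1=dict(top=(190,160,360,325),side=(155,120,295,295))[n]
s=env.state(); print(s["time_s"],np.round(s["tool_pos"],4),np.round(s["wrist_force"],1))
im=optics.capture(n)["image"][y0:y1,x0:x1]
cv2.imwrite(f"pics/{tag}.png",cv2.resize(im,None,fx=3.4,fy=3.4,interpolation=cv2.INTER_CUBIC))
E
python3 look.py side s1
```

```text
2.85 [0.5039 0.0374 0.087 ] [-0.2 -0.4  0.3]
```

View pics/s1.png

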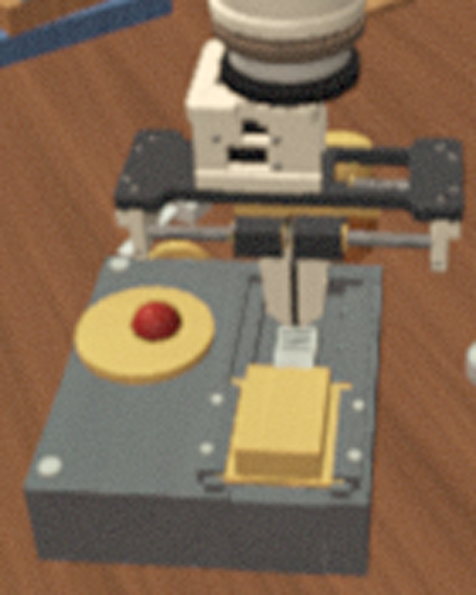

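The fingertips at (293,323) are over the tab at (297,345) and centred on it. Now I press.

Call:
{"name": "drive_tool", "arguments": {
  "commands": "1 -0.01 0 0.05 0; 1 -0.01 0 0.08 0; 1 -0.01 0 0.1 0; 1 -0.01 0 0.12 0; 1 -0.01 0 0.13 0; 1 -0.01 0 0.14 0; 1 -0.01 0 0.14 0"
}}

```text
time_s: 3.48
tool_pos: [0.5028, 0.0363, 0.0585]
ee_rot: [0.867, 0.498, 0.0, 0.0]
wrist_force: [-0.9, 0.4, 0.2]
finger_gap: 0.0004
grip_force: 0.0
```

Call:
{"name": "drive_tool", "arguments": {
  "commands": "1 0 0 0.005 0; 1 0 0 0.01 0; 1 0 0 0.01 0"
}}

```text
time_s: 3.73
tool_pos: [0.5028, 0.0366, 0.0579]
ee_rot: [0.867, 0.499, -0.0, 0.001]
wrist_force: [-3.7, -3.0, 16.2]
finger_gap: 0.0002
grip_force: 7.8
```

Call:
{"name": "drive_tool", "arguments": {
  "commands": "1 0 0 0.005 0; 1 0 0 0.01 0; 1 0 0 0.01 0"
}}

```text
time_s: 3.98
tool_pos: [0.5029, 0.0366, 0.0574]
ee_rot: [0.867, 0.499, -0.0, 0.001]
wrist_force: [-10.0, -3.0, 33.4]
finger_gap: 0.0
grip_force: 16.8
```

The tab is at its end of travel: about 33 N at z ≈ 58 mm. Next I lift clear and go behind the cover.

Call:
{"name": "drive_tool", "arguments": {
  "commands": "1 0 0 -0.1 0; 1 0 0 -0.25 0; 1 0 0 -0.4 0; 1 -0.15 0 -0.4 0; 1 -0.35 0 -0.4 0; 1 -0.55 0 -0.4 0; 1 -0.75 0 -0.4 0; 1 -0.75 0 -0.4 0"
}}

```text
time_s: 4.65
tool_pos: [0.4218, -0.1005, 0.1334]
ee_rot: [0.869, 0.494, -0.003, -0.0]
wrist_force: [0.1, -0.4, -0.3]
finger_gap: 0.0003
grip_force: 0.0
```

```bash
python3 look.py top t2; python3 -c "
from h import *
from bench import env
t=env.state()['tool_pos'];c,s=np.cos(1.0459),np.sin(1.0459);d=np.array(t[:2])-[.4987,.0273];print(c*d[0]+s*d[1],-s*d[0]+c*d[1],t[2])"
```

```text
4.65 [ 0.4218 -0.1005  0.1334] [ 0.1 -0.4 -0.3]
-0.14502461199942768 0.0018794782310965139 0.13404744003953797
```

View pics/t2.png

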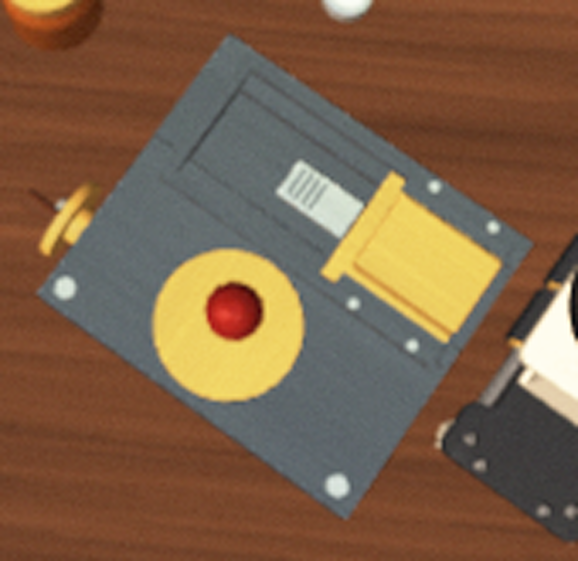

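The tab looks pressed in, the cover is still seated, and the gripper is behind it. Now I descend.

Call:
{"name": "drive_tool", "arguments": {
  "commands": "1 0 0.01 0.1 0; 1 0 0.01 0.2 0; 1 0 0.01 0.28 0; 1 0 0.01 0.3 0; 1 0 0.01 0.3 0; 1 0 0.01 0.3 0"
}}

```text
time_s: 5.2
tool_pos: [0.4296, -0.0929, 0.075]
ee_rot: [0.866, 0.499, 0.0, -0.0]
wrist_force: [-0.6, 0.3, -1.0]
finger_gap: 0.0004
grip_force: 0.0
```

Call:
{"name": "drive_tool", "arguments": {
  "commands": "1 0.05 0 0 0; 1 0.08 0 0 0; 1 0.1 0 0 0; 1 0.12 0 0 0; 1 0.14 0 0 0; 1 0.16 0 0 0; 1 0.18 0 0 0; 1 0.2 0 0 0"
}}

```text
time_s: 5.87
tool_pos: [0.449, -0.0599, 0.0747]
ee_rot: [0.867, 0.498, -0.0, 0.0]
wrist_force: [-1.5, -3.1, 1.0]
finger_gap: 0.0005
grip_force: 1.3
```

Call:
{"name": "drive_tool", "arguments": {
  "commands": "1 0.03 0 0 0; 1 0.06 0 0 0; 1 0.09 0 0 0; 1 0.12 0 0 0; 1 0.15 0 0 0; 1 0.18 0 0 0; 1 0.21 0 0 0; 1 0.24 0 0 0"
}}

```text
time_s: 6.53
tool_pos: [0.4735, -0.0174, 0.0747]
ee_rot: [0.867, 0.499, 0.0, -0.0]
wrist_force: [-0.6, -1.4, -0.5]
finger_gap: 0.0004
grip_force: 0.6
```

Call:
{"name": "drive_tool", "arguments": {
  "commands": "1 0.03 0 0 0; 1 0.06 0 0 0; 1 0.08 0 0 0; 1 0.1 0 0 0; 1 0.12 0 0 0; 1 0.13 0 0 0; 1 0.13 0 0 0"
}}

```text
time_s: 7.12
tool_pos: [0.4868, 0.0051, 0.0749]
ee_rot: [0.867, 0.499, 0.001, -0.0]
wrist_force: [0.0, 0.8, 0.2]
finger_gap: 0.0005
grip_force: 0.0
```

```bash
python3 look.py side s3
```

```text
7.1167 [0.4868 0.0051 0.0749] [0.  0.8 0.2]
```

View pics/s3.png

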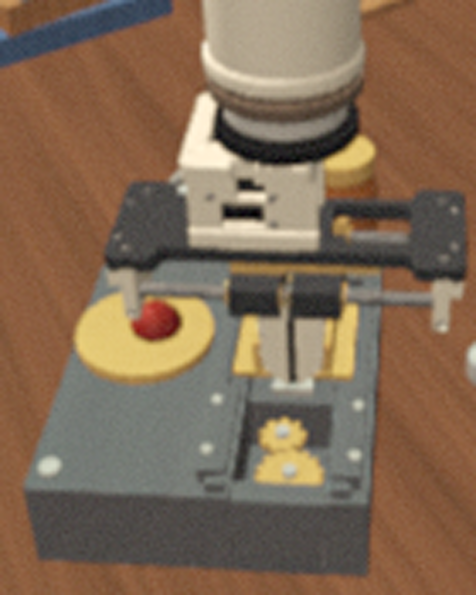

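The side view shows the well open, with gears at (283,435) and (290,468), and the cover on the ledge. I back off and rise.

Call:
{"name": "drive_tool", "arguments": {
  "commands": "1 -0.05 0 0 0; 1 -0.1 0 -0.05 0; 1 -0.15 0 -0.2 0; 1 -0.3 0 -0.4 0; 1 -0.5 0 -0.5 0; 1 -0.7 0 -0.5 0; 1 -0.9 0 -0.5 0; 1 -0.9 0 -0.5 0"
}}

```text
time_s: 7.83
tool_pos: [0.3911, -0.1586, 0.1747]
ee_rot: [0.869, 0.494, -0.002, 0.001]
wrist_force: [-0.7, -0.6, -0.9]
finger_gap: 0.0002
grip_force: 0.0
```

```bash
python3 look.py top t4
```

```text
7.8333 [ 0.3911 -0.1586  0.1747] [-0.7 -0.6 -0.9]
```

View pics/t4.png

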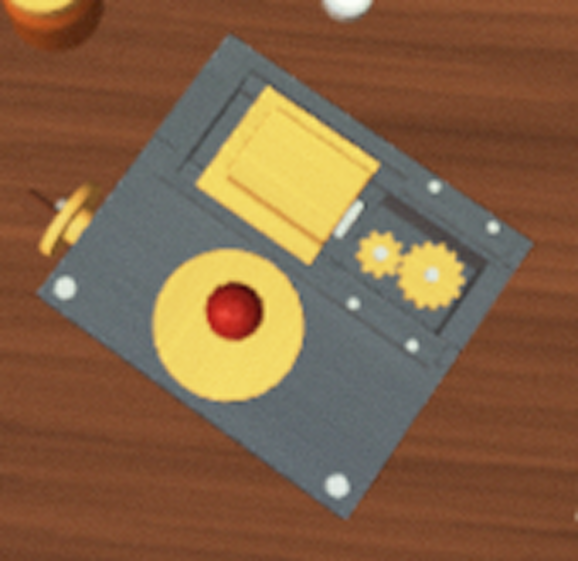

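The cover lies square and flat on the ledge, short of the end stop, the well is fully open and the stone is undisturbed. I hand the job in.

```bash
python3 -c "
from bench import ticket
print(ticket.sign_off())"
```

```text
the job is handed in; nothing more can be done
None
```

The snap tab is pressed fully in and the cover lies flat on the ledge at about stage x +24 mm, so the gear well is completely open; the job was handed in at about 8 s, and only the tab and cover were touched.

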